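# Seat the beam-splitter cube in its three-point nest

## Task

Take the framed beam-splitter cube out of the optics tray and set it upright on the prism table, its bevelled corner with the red dot towards the spring clamp. Slide it gently home until it bears on both fence rollers and on the tip of the side stop, then push the clamp slide up until its spring nose gives by half a millimetre to a millimetre and holds the cube firmly against all three points, so that it cannot rock. Never press hard on the cube, and leave everything else on the bench where it is.

Things in the scene. Friction and masses are not known exactly. Their poses are not given: they have to be found in the camera images.
- mount: Fixed aluminium board 290 x 240 mm, 15 mm high, with a dark prism table 122 x 122 mm, its top 40 mm above the bench. Origin: on the bench under the nest's middle, z up; fence rollers at +x, side stop at -y, clamp from the (-x, +y) corner. Laser at x 110 to 175 mm, detector at y -86 to -135, both 84 mm high. The cube at home has the mount's yaw, its origin at x 0 and y -6 to +6 mm.
- cube: Glass beam-splitter cube in a black frame, 40 x 40 x 40 mm, 0.13 to 0.23 kg. Origin: centre of its underside, z up. Its (-x, +y) upright edge is bevelled (10 mm off each face), a red dot on top beside it. Home, its +x face bears on the fence rollers, its -y face on the stop. Grip it across opposite sides, in its upper half, to keep the fingers above rollers and stop (14 mm high).
- cube_bevel (a point): Middle of the cube's bevel face, at (-15, 15, 20) mm in the cube's frame.
- seat_pads: Three steel rest pads (8 mm across) on which the cube stands, all within 20 mm of the nest's middle. Origin: middle of the nest, on the prism table's top; the pads are 1.5 mm high, so the seated cube's underside is 41.5 mm above the bench.
- roller_a: First locating point: a free-turning steel fence roller on an upright axle, 10 mm across, 3 to 13 mm above the prism table. Origin: on its axle at its lower end, at (25, 12, 43) mm in the mount's frame. Its rim at mount x 20 mm touches the cube's +x face.
- roller_b: Second locating point: the other fence roller, the same, at (25, -12, 43) mm in the mount's frame.
- stop_bracket: Fixed bracket of the side stop, the third locating point; 30 x 12 x 13 mm, origin under its middle, at (0, -46, 40) mm in the mount's frame. It holds a locked spindle whose tip, a free-turning roller 10 mm across, points to the mount's +y. The tip's front lies at mount y -26 to -14 mm: its setting differs each time and is not measured, so the cube must be felt home against it.
- clamp: Fixed track of the clamp. Origin: the nest's middle, on the prism table's top; its x is the push direction, towards the nest's middle, at -45 degrees from the mount's x. The slide on it carries the nose, a white nylon roller 10 mm across, top 13 mm above the prism table, on a spring: the nose starts to give at 2.5 N, then takes 5 N per mm (6 mm at most).
- clamp_slide (a joint): Travel of the clamp slide in m along the clamp's x, 0 drawn right back, 0.036 at most. Stiff: it takes about 10 N to push, and stays where it is left, holding the nose's force. At 0 the front of the nose is 47 mm from the nest's middle. The nose meets the bevel of a cube that is home at 0.021 to 0.031, depending on the stop.
- clamp_tab (a point): Middle of the rear face of the slide's upright red push tab (28 mm wide, 8 mm thick, its top 40 mm and its foot 4 mm above the prism table); this point lies 30 mm above the prism table. Push it along the clamp's x. At joint value 0 it is 95 mm from the nest's middle.
- tray: Fixed black optics tray with blue-grey foam, 270 x 130 mm, rim 14 mm high, foam 10 mm above the bench. Origin under its middle, x along its length. The cube and two other optics stand on the foam about 85 mm apart.
- lens_cell: Lens in a black ring, 48 mm across, 16 mm high, lying in the tray; leave it. Origin at the centre of its underside.
- mirror_cell: Mirror in an aluminium cell, 38 mm across, 14 mm high, lying in the tray; leave it. Origin at the centre of its underside.
- multimeter: Yellow multimeter lying on the bench, 85 x 175 x 46 mm; leave it. Origin at the centre of its underside.
- project_box: Open black box with a circuit board, 75 x 150 x 36 mm; leave it. Origin at the centre of its underside.
- proto_board: Blue prototyping board, 130 x 160 x 16 mm; leave it. Origin at the centre of its underside.
- screwdriver: Screwdriver lying on the bench; leave it. Origin under its middle.
- cleaner: White bottle with a blue cap, 48 mm across, 125 mm high; leave it. Origin at the centre of its foot.
Not all that is in view belongs to the job. Of the things like the cube, leave any that is orange or purple; of the rest the larger one is meant.

How it is judged:
By the outcome, as a careful person would: the job done as asked, in the order asked, and still so for the second after the job is handed in, with the robot touching nothing.
It also fails if it takes over 72 s, if anything falls off the work surface, if the arm or the gripper's body presses on something with over 40 N, if the wrist force passes 120 N, or if a joint passes its speed limit or range.

## Robot

A 7-joint arm with a two-finger parallel gripper is mounted at the origin on the work surface. World frame = base frame: x ahead of the robot, y to its left, z up, the work surface at z = 0. Lengths are in m, angles in rad, forces in N, time in s.
With the tool pointing down it reaches from about 0.4 to 0.875 m from the base axis. Payload 19.3 kg.
Tool frame: the origin (TCP) lies midway between the tips of the shut fingers; the grasp point (between the pads) lies 19 mm behind it (env.tcp_to_grasp is the distance from the TCP to the grasp point, in m); z points along the fingers, x is the direction in which the jaws open and shut, and the axes are right-handed (so a half turn about z gives the same grasp; the last joint's range is limited). The gripper opens to 85 mm and grips with 20 to 120 N. Pads are 22 mm wide; open, the fingers measure 114 mm over their backs; the gripper's body (76 mm by 85 mm) begins 54 mm behind the grasp point. The pads swing forward as they close: fully open they stand 13 mm farther back than shut.
Start: joints at [-1.237, 0.521, -0.036, 1.599, 0.021, 1.021, -0.113], TCP at [0.246, 0.575, 0.231] pointing down, gripper open.
Joint ranges: [-2.91, 2.91], [-0.3, 2.13], [-1.5, 1.42], [0.17, 2.43], [-1.26, 4.41], [0.16, 1.93], [-2.52, 2.52]. Speed limits (rad/s): [1.89, 1.89, 2.39, 2.39, 3.01, 3.01, 3.01].

## Interface

Orientations are given as a rotation vector (axis times angle).
In Python, from workcell import env, optics gives the robot as it stands. The module is installed in compiled form; this text tells all that it offers.
- The arm moves only by the tool jog_arm, never from a script. Its argument "commands" is a list that holds one entry, the list of rows, each a list of 6 numbers: the shift along the world's x, y, z in mm, then the turn, a rotation vector about the world's x, y, z in degrees. In form: [[[dx, dy, dz, wx, wy, wz], ...]]. A call has 1 to 10 rows; each row is the pose to reach, as a shift and turn from the pose commanded when the call began; what a row does not reach only later rows make up. A row lasts 1/12 s, in which the tool goes at most 41.7 mm and 7.16 degrees, less where a joint would pass 70% of its speed; a pose out of reach is approached as far as the arm can. A call with a gripper value outside its range is refused whole. "claw" is the closure, from 0 (fully open) to 1 (shut), set as the call begins (left out, the last holds). The fingers move at their own pace and stop on an object; "newtons" is the grip in N (left out, the last holds). Time passes only in rows, so rows that repeat a pose let the fingers close. It gives the time, the measured TCP pose, the force and the opening at its end, in the units of the state.
- env.state(): the state, without advancing time (a new reading comes with each control period).
- optics.snapshot(name): name is "side" or "top"; returns (picture, depth): 420x560x3 uint8, blue, green, red; 420x560 float32, m along the optical axis (not along the pixel's ray), 0 where there is no reading.
- optics.calibration(name): a dict with "fx", "fy", "cx", "cy" (pixels), "k1" (the pictures are not rectified: a ray, as slopes to the right and down, at radius r is drawn at 1 + k1 r^2 times it, then the intrinsics apply), "extrinsics" (4x4, takes a point from camera to world coordinates). Camera axes: x right, y down, z forward; pixel columns grow to the right and rows downward; lengths in m; the calibration is good to about 2 mm. A picture is of the moment at which its call begins. calibration takes no time and is no camera call.
- env.sign_off(): hands the job in, once; it reports no verdict.
The state is a dict: "t": time; "qpos": joint angles; "dq": joint speeds; "tau": joint torques, N m; "tcp_pos": TCP position; "tool_rot": TCP orientation; "contact_force": force on the tool from outside, world axes, zero at the start; "torque": the same for the moment, N m; "finger_gap": opening from 0.0 (shut) to 1.0 (fully open).
Only numpy, scipy, OpenCV 4.12 (cv2) and the standard library are available. Lean on these libraries where they do the work, as an engineer would, in place of code of your own. Each camera call takes 0.05 s, during which the arm holds its last target. There are 200 camera calls.

## Working session

There is one attempt and no reset: what is moved stays moved. The work goes in short steps, Python scripts to look and compute and a tool call to move; the robot and the scene stay as the last step left them, time stands still between calls to the robot, and variables do not carry over. Pictures are saved under pics/ and viewed, about 8 in all and at most 12, crops included, and the job is handed in when it is done.

Besides the shell and the picture viewer there is one more tool, called after "Call:" in YAML: its name, and indented under it one key for each argument. jog_arm: Moves the arm, as the interface text tells. Its arguments: {"type":"object","properties":{"commands":{"type":"array"},"claw":{"type":"number"},"newtons":{"type":"number"}},"required":["commands"]}

```bash
mkdir -p pics
cat > h.py <<'E'
import numpy as np, cv2
from workcell import env, optics
def snap(n,f):
    p,d=optics.snapshot(n); cv2.imwrite(f'pics/{f}.png',p); np.save(f'pics/{f}.npy',d); return p,d
def rays(n,uv):
    c=optics.calibration(n); uv=np.atleast_2d(np.array(uv,float))
    xd=np.c_[(uv[:,0]-c['cx'])/c['fx'],(uv[:,1]-c['cy'])/c['fy']]
    x=xd.copy()
    for _ in range(20): x=xd/(1+c['k1']*(x**2).sum(1,keepdims=True))
    E=np.array(c['extrinsics']); return E[:3,3],np.c_[x,np.ones(len(x))]@E[:3,:3].T
def at_z(n,uv,z):
    o,r=rays(n,uv); z=np.broadcast_to(z,len(r)); return o+r*((z-o[2])/r[:,2])[:,None]
def at_d(n,uv,dep):
    o,r=rays(n,uv); uv=np.atleast_2d(uv).astype(int); return o+r*dep[uv[:,1],uv[:,0]][:,None]
def proj(n,P):
    c=optics.calibration(n); E=np.linalg.inv(np.array(c['extrinsics'])); q=np.atleast_2d(P)@E[:3,:3].T+E[:3,3]
    x=q[:,:2]/q[:,2:]; x=x*(1+c['k1']*(x**2).sum(1,keepdims=True)); return np.c_[x[:,0]*c['fx']+c['cx'],x[:,1]*c['fy']+c['cy']]
E
python3 - <<'E'
from h import *
a,_=snap('top','top0'); b,_=snap('side','side0')
for n in('top','side'): print(optics.calibration(n))
print(env.state())
E
```

```text
{'fx': 412.8585831829979, 'fy': 412.8585831829979, 'cx': 277.43318375144366, 'cy': 210.7170042169804, 'k1': 0.004272480843915155, 'extrinsics': array([[-0.01019242, -0.99112582,  0.13253575,  0.37715649],
       [-0.99990391,  0.01134743,  0.00796232, -0.00857593],
       [-0.0093956 , -0.13244186, -0.99114624,  1.23178224],
       [ 0.        ,  0.        ,  0.        ,  1.        ]])}
{'fx': 538.6577719621006, 'fy': 538.6577719621006, 'cx': 286.55271935016214, 'cy': 209.53856149141416, 'k1': -0.15927074103930447, 'extrinsics': array([[ 0.94381008, -0.21354938,  0.25222846,  0.04223769],
       [-0.32976727, -0.55813734,  0.76140413, -1.48825151],
       [-0.02181926, -0.80179759, -0.59719725,  1.2306351 ],
       [ 0.        ,  0.        ,  0.        ,  1.        ]])}
{'t': 0.1, 'qpos': array([-1.23722004,  0.52194045, -0.03632481,  1.59994956,  0.02118934,
        1.02110499, -0.11280057]), 'dq': array([-8.53556416e-06, -1.18455884e-03, -6.16218772e-04, -6.23421947e-04,
        2.57576882e-03, -1.30817165e-03, -6.09882257e-04]), 'tau': array([ 2.72127829e-03, -9.28485990e+01,  1.98320501e+00, -3.70540452e+01,
        1.79753546e-02,  5.19229521e-03,  5.02976775e-06]), 'tcp_pos': array([0.24546921, 0.5744473 , 0.23079253]), 'tool_rot': array([ 2.62127081e+00,  1.73051780e+00, -1.27619268e-03]), 'contact_force': array([ 0.54117413, -1.18206716, -0.54330083]), 'torque': array([-0.02230294, -0.01086484, -0.00300258]), 'finger_gap': 0.9987785837146206}
```

View pics/top0.png

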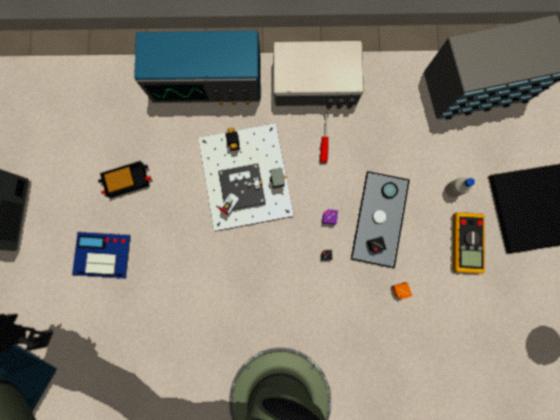

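View pics/side0.png

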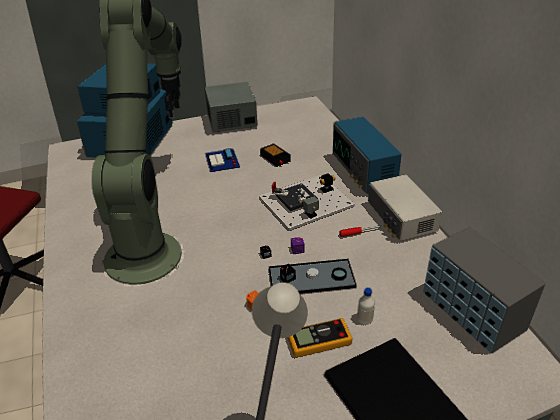

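Top picture: the mount is at about (245,178) and the tray at (381,220). Lookalikes for the cube:
- black cube in the tray, (376,245)
- smaller black cube on the bench, (327,255)
- purple cube, (330,217)
- orange cube, (402,291)

I choose the tray one and check it in a close crop.

Run:
```python
from h import *
a=cv2.imread('pics/top0.png')
def c(x,y,w,h,s): return cv2.resize(a[y:y+h,x:x+w],None,fx=s,fy=s,interpolation=cv2.INTER_CUBIC)
m=c(195,120,100,112,5); t=c(350,222,50,48,6); u=c(310,238,50,44,6)
o=np.zeros((560,800,3),np.uint8); o[:560,:500]=m; o[:288,500:800]=t; o[288:288+264,500:800]=u
cv2.imwrite('pics/crop0.png',o)
```

```text
(no output)
```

View pics/crop0.png

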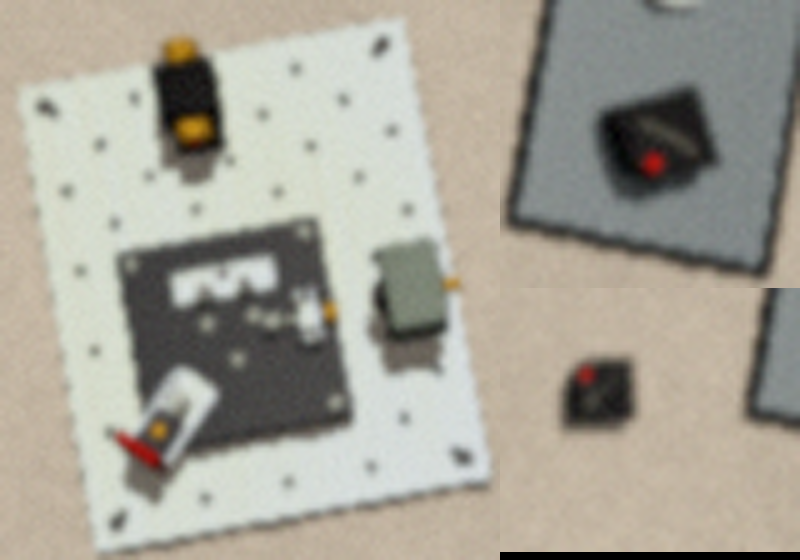

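The crop shows the tray cube at top pixel about (376,242). Its red dot is at (375.7,249), on the robot side of the cube. The bench lookalike is clearly smaller. On the mount, the clamp with its red tab is lower left, the fence is up and the stop is to the right, as described. Next I measure poses.

Run:
```python
from h import *
c=np.array
# mount from hand-read corners
def fit(P,M): # 2D rigid
    p,m=P.mean(0),M.mean(0); U,S,Vt=np.linalg.svd((M-m).T@(P-p)); R=Vt.T@np.diag([1,np.linalg.det(Vt.T@U.T)])@U.T
    return R,p-R@m,np.degrees(np.arctan2(R[1,0],R[0,0])),np.abs(P-(M@R.T+p-R@m)).max()
o=c([195,120]); 
B=c([[20,85],[405,20],[492,480],[100,550]])/5+o; T=c([[118,258],[318,220],[352,418],[146,456]])/5+o
Pb=at_z('top',B,.015)[:,:2]; Pt=at_z('top',T,.04)[:,:2]
print('board',Pb,Pb.mean(0)); print('sides',[np.linalg.norm(Pb[i]-Pb[i-1]) for i in range(4)],[np.linalg.norm(Pt[i]-Pt[i-1]) for i in range(4)])
s=.061; print('table',fit(Pt,c([[s,s],[s,-s],[-s,-s],[-s,s]])))
s,q=.145,.12; print('boardfit',fit(Pb,c([[s,q],[s,-q],[-s,-q],[-s,q]])))
# small features: stop bracket, rollers, pads, tab
F=c([[205,297],[245,287],[207,322],[238,358],[253,314],[275,320],[308,318],[138,450],[180,405],[330,310]])/5+o
print('feat z.05',at_z('top',F,.05)[:,:2].round(4))
# depth cube
for n in('top','side'):
    d=np.load(f'pics/{n}0.npy'); v,u=np.mgrid[:420,:560]; uv=np.c_[u.ravel(),v.ravel()]
    oo,r=rays(n,uv); P=oo+r*d.ravel()[:,None]
    for nm,(x,y),lo,hi in(('cube',at_z('top',[[376,242]],.05)[0,:2],.043,.06),('clampreg',(Pt.mean(0)),.07,.09),('small',at_z('top',[[327,255]],.03)[0,:2],.02,.06)):
        k=(np.hypot(P[:,0]-x,P[:,1]-y)<(.04 if nm!='clampreg' else .12))&(P[:,2]>lo)&(P[:,2]<hi)&(d.ravel()>0)
        if k.sum()>8:
            q=P[k]; print(n,nm,k.sum(),q.mean(0).round(4),np.median(q[:,2]).round(4),cv2.minAreaRect((q[:,:2]*1000).astype(np.float32)))
print('dot',at_z('top',[[350+154/6,222+163/6]],.05))
```

```text
board [[ 0.76949738  0.23817636]
 [ 0.80751841  0.00285514]
 [ 0.52350672 -0.04601804]
 [ 0.48441675  0.18652164]] [0.64623482 0.09538377]
sides [np.float64(0.2897225858970849), np.float64(0.2383729723123825), np.float64(0.28818609207965096), np.float64(0.23580230367772412)] [np.float64(0.11945334603959268), np.float64(0.12022020580990676), np.float64(0.12026308379247329), np.float64(0.1221037389075963)]
table (array([[ 0.98638532, -0.16445058],
       [ 0.16445058,  0.98638532]]), array([0.60660234, 0.10524506]), np.float64(9.46531880593603), np.float64(0.001878128247162325))
boardfit (array([[ 0.98555199, -0.16937316],
       [ 0.16937316,  0.98555199]]), array([0.64623482, 0.09538377]), np.float64(9.75137530716495), np.float64(0.0025692655309329238))
feat z.05 [[0.6288 0.121 ]
 [0.6345 0.0976]
 [0.614  0.1198]
 [0.5924 0.1016]
 [0.6184 0.0929]
 [0.6147 0.0801]
 [0.6156 0.0608]
 [0.5391 0.1595]
 [0.5652 0.1353]
 [0.6202 0.048 ]]
top cube 192 [ 0.4369 -0.2834  0.0498] 0.0499 ((436.26861572265625, -283.43841552734375), (39.615814208984375, 40.67382049560547), 15.2805757522583)
top clampreg 218 [0.617  0.0277 0.082 ] 0.0827 ((613.1383056640625, 69.52293395996094), (163.97003173828125, 197.8787841796875), 78.09447479248047)
top small 106 [ 0.4084 -0.1409  0.0294] 0.0293 ((409.95904541015625, -141.08621215820312), (29.736665725708008, 29.024084091186523), 89.34459686279297)
side cube 124 [ 0.4359 -0.2865  0.0494] 0.0495 ((434.95257568359375, -284.92486572265625), (41.950408935546875, 44.01677322387695), 14.880965232849121)
side clampreg 96 [0.6128 0.029  0.0807] 0.0814 ((609.1737060546875, 68.04483032226562), (160.26983642578125, 196.7165985107422), 76.22905731201172)
side small 67 [ 0.4066 -0.1422  0.0283] 0.0285 ((406.2127685546875, -142.2464599609375), (40.257511138916016, 32.66109848022461), 88.63162994384766)
dot [[ 0.42161307 -0.27746365  0.05      ]]
```

Call:
jog_arm:
  commands:
    - [[215, -475, 0, 0, 0, -30], [215, -475, 0, 0, 0, -30], [215, -475, 0, 0, 0, -30], [215, -475, 0, 0, 0, -30], [215, -475, 0, 0, 0, -30], [215, -475, 0, 0, 0, -30], [215, -475, 0, 0, 0, -30], [215, -475, 0, 0, 0, -30], [215, -475, 0, 0, 0, -30], [215, -475, 0, 0, 0, -30]]
  claw: 0
  newtons: 20

```text
t: 0.93
tcp_pos: [0.4177, 0.1932, 0.2314]
tool_rot: [-2.98, -0.994, -0.0]
contact_force: [1.0, 1.5, -0.4]
finger_gap: 1.0
```

Call:
jog_arm:
  commands:
    - [[18, -475, -40, 0, 0, -21], [18, -475, -40, 0, 0, -21], [18, -475, -40, 0, 0, -21], [18, -475, -40, 0, 0, -21], [18, -475, -40, 0, 0, -21], [18, -475, -40, 0, 0, -21], [18, -475, -40, 0, 0, -21], [18, -475, -40, 0, 0, -21], [18, -475, -40, 0, 0, -21], [18, -475, -40, 0, 0, -21]]

```text
t: 1.77
tcp_pos: [0.4327, -0.2218, 0.1961]
tool_rot: [-3.111, -0.434, -0.0]
contact_force: [1.4, 0.2, 0.2]
finger_gap: 0.998
```

Call:
jog_arm:
  commands:
    - [[8, -40, -10, 0, 0, 0], [8, -40, -10, 0, 0, 0], [8, -40, -10, 0, 0, 0], [8, -40, -10, 0, 0, 0]]

```text
t: 2.1
tcp_pos: [0.4408, -0.2594, 0.186]
tool_rot: [-3.111, -0.433, 0.001]
contact_force: [0.4, 0.5, 0.0]
finger_gap: 0.999
```

Call:
jog_arm:
  commands:
    - [[-5, -24, -70, 0, 0, 0], [-5, -24, -70, 0, 0, 0], [-5, -24, -70, 0, 0, 0], [-5, -24, -70, 0, 0, 0], [-5, -24, -70, 0, 0, 0]]

```text
t: 2.52
tcp_pos: [0.4369, -0.2829, 0.1177]
tool_rot: [3.111, 0.435, 0.002]
contact_force: [-0.1, -0.4, -0.7]
finger_gap: 1.004
```

Run:
```python
from h import *
print(env.state()['tcp_pos'])
a,_=snap('side','side1'); b,_=snap('top','top1')
p=proj('side',[.436,-.284,.07])[0].astype(int);q=proj('top',[.436,-.284,.07])[0].astype(int);print(p,q)
s=lambda a,p:cv2.resize(a[p[1]-50:p[1]+50,p[0]-40:p[0]+40],None,fx=5,fy=5,interpolation=cv2.INTER_CUBIC)
cv2.imwrite('pics/c1.png',np.hstack([s(a,p),s(b,q)]))
```

```text
[ 0.43691885 -0.28288297  0.11765419]
[286 264] [379 243]
```

View pics/c1.png

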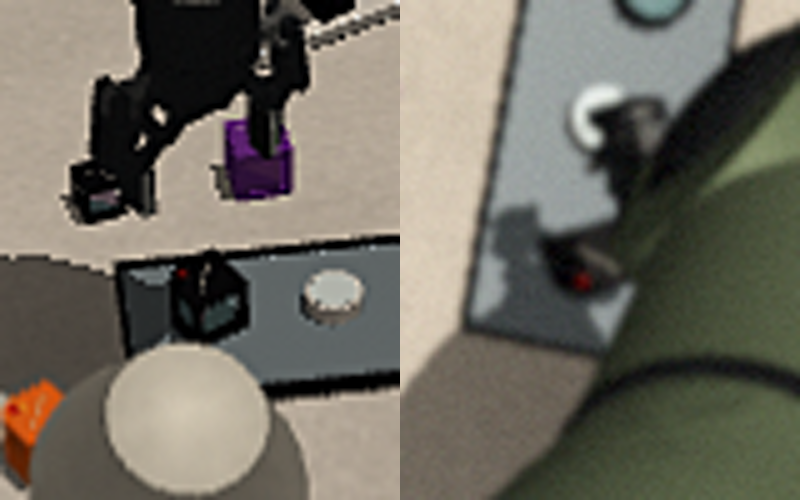

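The side crop shows the open fingertips at (140,205) and (265,150), straddling the tray cube at (210,290). The mirror and tray rim are clear. I go down and grip gently.

Call:
jog_arm:
  commands:
    - [[-1, -1, -40, 0, 0, 0], [-1, -1, -70, 0, 0, 0], [-1, -1, -85, 0, 0, 0], [-1, -1, -95, 0, 0, 0], [-1, -1, -95, 0, 0, 0], [-1, -1, -95, 0, 0, 0]]

```text
t: 3.12
tcp_pos: [0.4357, -0.2848, 0.0223]
tool_rot: [3.111, 0.434, 0.001]
contact_force: [-0.8, -0.6, 0.3]
finger_gap: 0.999
```

Call:
jog_arm:
  commands:
    - [[0, 0, 0, 0, 0, 0], [0, 0, 0, 0, 0, 0], [0, 0, 0, 0, 0, 0], [0, 0, 0, 0, 0, 0], [0, 0, 0, 0, 0, 0], [0, 0, 0, 0, 0, 0], [0, 0, 0, 0, 0, 0], [0, 0, 0, 0, 0, 0]]
  claw: 1
  newtons: 20

```text
t: 3.78
tcp_pos: [0.4356, -0.2849, 0.0221]
tool_rot: [3.111, 0.433, 0.002]
contact_force: [-0.9, 2.2, 11.4]
finger_gap: 0.463
```

Call:
jog_arm:
  commands:
    - [[0, 0, 10, 0, 0, 0], [0, 0, 30, 0, 0, 0], [0, 0, 60, 0, 0, 0], [0, 0, 90, 0, 0, 0], [0, 0, 120, 0, 0, 0], [0, 0, 140, 0, 0, 0], [0, 0, 140, 0, 0, 0], [0, 0, 140, 0, 0, 0]]

```text
t: 4.45
tcp_pos: [0.4355, -0.2848, 0.1626]
tool_rot: [3.111, 0.434, 0.003]
contact_force: [-0.7, 1.2, -2.6]
finger_gap: 0.467
```

Run:
```python
from h import *
a,_=snap('side','side2'); b,_=snap('top','top2'); s0=env.state(); print(s0['tcp_pos'],s0['contact_force'],s0['finger_gap'])
P=s0['tcp_pos']; p=proj('side',P)[0].astype(int)
m=proj('top',[.606,.105,.05])[0].astype(int)
s=lambda a,p:cv2.resize(a[p[1]-40:p[1]+40,p[0]-40:p[0]+40],None,fx=5,fy=5,interpolation=cv2.INTER_CUBIC)
cv2.imwrite('pics/c2.png',np.hstack([s(a,p),s(b,m)]))
```

```text
[ 0.4347537  -0.28437998  0.16088266] [ 0.11919836  0.59796975 -2.7027853 ] 0.46418424899137134
```

View pics/c2.png

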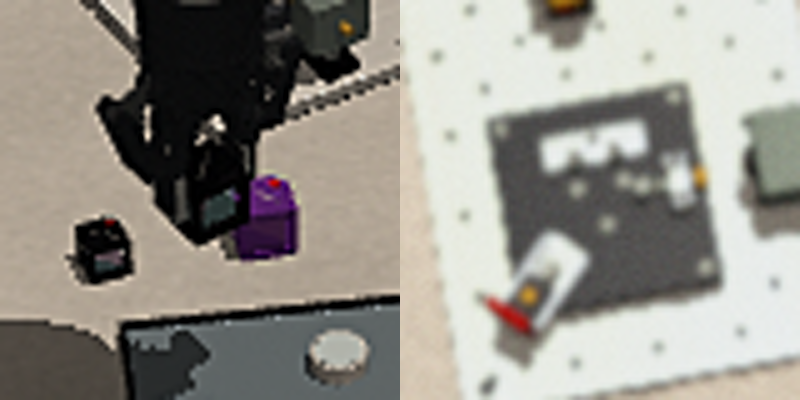

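The cube is held upright in the side crop at about (205,205), with the tray position empty. The nest crop shows the fence, stop and drawn-back clamp all free. I carry the cube over.

Call:
jog_arm:
  commands:
    - [[80, 200, 10, 0, 0, -3], [80, 200, 10, 0, 0, -3], [80, 200, 10, 0, 0, -3], [80, 200, 10, 0, 0, -3], [165, 398, 0, 0, 0, -6.3], [165, 398, 0, 0, 0, -6.3], [165, 398, 0, 0, 0, -6.3], [165, 398, 0, 0, 0, -6.3], [165, 398, 0, 0, 0, -6.3], [165, 398, 0, 0, 0, -6.3]]

```text
t: 5.38
tcp_pos: [0.5943, 0.1019, 0.1604]
tool_rot: [3.13, 0.262, -0.003]
contact_force: [1.1, -1.2, -1.8]
finger_gap: 0.463
```

Run:
```python
from h import *
from scipy.optimize import least_squares
# refine table pose: sub-pixel dark/bright transitions along model table edges, top0
g=cv2.cvtColor(cv2.imread('pics/top0.png'),cv2.COLOR_BGR2GRAY).astype(np.float32)
def pts(p,s,q,c,z,off):
    out=[];R=np.array([[np.cos(p[2]),-np.sin(p[2])],[np.sin(p[2]),np.cos(p[2])]])
    for t in np.linspace(-.85,.85,30):
        for e,n in (((s,t*q),(1,0)),((-s,t*q),(-1,0)),((t*s,q),(0,1)),((t*s,-q),(0,-1))):
            out.append(np.r_[R@(np.array(e)+c+np.array(n)*off)+p[:2],z])
    return np.array(out)
def run(s,q,c,z,p):
    offs=np.linspace(-.008,.008,33)
    for it in range(4):
        I=np.array([cv2.remap(g,*[a.astype(np.float32).reshape(-1,1) for a in proj('top',pts(p,s,q,c,z,o)).T],cv2.INTER_LINEAR)[:,0] for o in offs])
        D=np.abs(np.diff(I,axis=0)); w=D**2; m=(w*((offs[1:]+offs[:-1])/2)[:,None]).sum(0)/w.sum(0); 
        m=m.reshape(30,4); mm=np.median(m,0); t=np.linspace(-.85,.85,30)
        cyaw=[np.polyfit(t,m[:,i],1)[0] for i in range(4)]
        R=np.array([[np.cos(p[2]),-np.sin(p[2])],[np.sin(p[2]),np.cos(p[2])]])
        p=p.copy(); p[:2]+=R@np.array([(mm[0]-mm[1])/2,(mm[2]-mm[3])/2])
        yaws=np.array([-cyaw[0]/q,cyaw[1]/q,cyaw[2]/s,-cyaw[3]/s]); p[2]+=np.median(yaws)
    print(p[:2].round(4),np.degrees(p[2]).round(2),mm.round(4),np.degrees(yaws).round(2))
run(.061,.061,np.zeros(2),.04,np.array([.6066,.1052,np.radians(9.6)]))
run(.145,.12,np.zeros(2),.015,np.array([.6462,.0954,np.radians(9.6)]))
s=env.state();print(s['tcp_pos'],s['tool_rot'],s['contact_force'])
```

```text
[0.6068 0.106 ] 10.13 [ 0.0025  0.0025 -0.0005 -0.0006] [ 0.01 -1.18 -0.04  0.13]
[0.6469 0.0978] 10.19 [-0.0002 -0.0003 -0.0012 -0.0012] [ 0.21  0.07 -0.07 -0.21]
[0.59425095 0.10187005 0.1603908 ] [ 3.13017458  0.26187273 -0.00331489] [ 1.09829546 -1.18357939 -1.775413  ]
```

Call:
jog_arm:
  commands:
    - [[5, 11, -15, 0, 0, 0.6], [5, 11, -30, 0, 0, 0.6], [5, 11, -50, 0, 0, 0.6], [5, 11, -70, 0, 0, 0.6], [5, 11, -80, 0, 0, 0.6], [5, 11, -80, 0, 0, 0.6], [5, 11, -80, 0, 0, 0.6]]

```text
t: 5.97
tcp_pos: [0.5992, 0.1105, 0.0813]
tool_rot: [3.129, 0.277, -0.002]
contact_force: [-0.1, -0.3, -2.0]
finger_gap: 0.464
```

Run:
```python
from h import *
s0=env.state(); print(s0['tcp_pos'],s0['tool_rot'],s0['contact_force'],s0['torque'])
a,_=snap('side','side3'); b,_=snap('top','top3')
p=proj('side',[.607,.105,.07])[0].astype(int); m=proj('top',[.606,.105,.05])[0].astype(int)
s=lambda a,p:cv2.resize(a[p[1]-40:p[1]+40,p[0]-40:p[0]+40],None,fx=5,fy=5,interpolation=cv2.INTER_CUBIC)
cv2.imwrite('pics/c3.png',np.hstack([s(a,p),s(b,m)])); print(p,m)
```

```text
[0.59918385 0.11046441 0.08134264] [ 3.12883264e+00  2.77416909e-01 -2.23205993e-03] [-0.09096291 -0.28944059 -1.99445194] [-0.01821095  0.01836453  0.002078  ]
[295 188] [241 187]
```

View pics/c3.png

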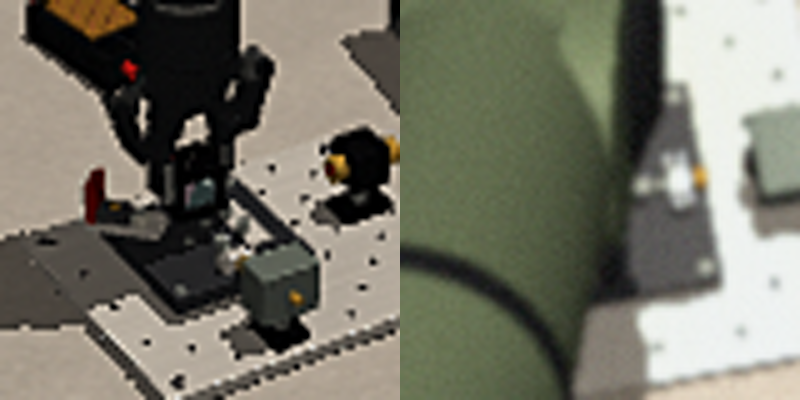

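Side crop: the cube hangs at (200,190), just above the nest and behind the fence, with the stop and clamp clear. I lower it until it touches.

Call:
jog_arm:
  commands:
    - [[1, 3, -8, 0, 0, 0], [1, 3, -16, 0, 0, 0], [1, 3, -22, 0, 0, 0], [1, 3, -25, 0, 0, 0], [1, 3, -25, 0, 0, 0], [1, 3, -25, 0, 0, 0]]

```text
t: 6.57
tcp_pos: [0.6004, 0.1137, 0.0566]
tool_rot: [3.129, 0.278, -0.001]
contact_force: [-0.4, 1.3, -2.2]
finger_gap: 0.467
```

Call:
jog_arm:
  commands:
    - [[0, 0, -0.5, 0, 0, 0], [0, 0, -1, 0, 0, 0], [0, 0, -1.5, 0, 0, 0], [0, 0, -1.5, 0, 0, 0]]

```text
t: 6.9
tcp_pos: [0.6005, 0.1139, 0.0553]
tool_rot: [-3.129, -0.278, -0.0]
contact_force: [-0.1, 0.3, -2.4]
finger_gap: 0.463
```

Call:
jog_arm:
  commands:
    - [[0, 0, -0.5, 0, 0, 0], [0, 0, -0.5, 0, 0, 0]]

```text
t: 7.07
tcp_pos: [0.6006, 0.1139, 0.0549]
tool_rot: [-3.129, -0.278, -0.0]
contact_force: [-0.2, 0.3, 2.3]
finger_gap: 0.464
```

Call:
jog_arm:
  commands:
    - [[0, 0, 0.4, 0, 0, 0], [1, 0.2, 0.4, 0, 0, 0], [2, 0.4, 0.4, 0, 0, 0], [3, 0.5, 0.4, 0, 0, 0], [3, 0.5, 0.4, 0, 0, 0]]

```text
t: 7.48
tcp_pos: [0.6037, 0.1145, 0.0551]
tool_rot: [3.129, 0.278, 0.0]
contact_force: [-0.7, -0.2, -1.7]
finger_gap: 0.46
```

Call:
jog_arm:
  commands:
    - [[0.5, 0.1, 0, 0, 0, 0], [1, 0.2, 0, 0, 0, 0], [1, 0.2, 0, 0, 0, 0]]

```text
t: 7.73
tcp_pos: [0.6045, 0.1146, 0.0551]
tool_rot: [3.129, 0.278, -0.0]
contact_force: [0.1, 0.2, -2.5]
finger_gap: 0.464
```

Call:
jog_arm:
  commands:
    - [[0.5, 0.1, 0, 0, 0, 0], [0.5, 0.1, 0, 0, 0, 0]]

```text
t: 7.9
tcp_pos: [0.605, 0.1147, 0.0552]
tool_rot: [-3.129, -0.278, 0.0]
contact_force: [0.9, 0.0, -1.8]
finger_gap: 0.466
```

Call:
jog_arm:
  commands:
    - [[0.5, 0.1, 0, 0, 0, 0], [0.5, 0.1, 0, 0, 0, 0]]

```text
t: 8.07
tcp_pos: [0.6055, 0.1148, 0.0552]
tool_rot: [-3.129, -0.278, -0.0]
contact_force: [-0.4, -0.9, -2.9]
finger_gap: 0.462
```

Call:
jog_arm:
  commands:
    - [[0.5, 0.1, 0, 0, 0, 0], [0.5, 0.1, 0, 0, 0, 0]]

```text
t: 8.23
tcp_pos: [0.606, 0.1149, 0.0552]
tool_rot: [3.129, 0.278, 0.0]
contact_force: [0.1, -0.0, -1.9]
finger_gap: 0.462
```

Call:
jog_arm:
  commands:
    - [[0.5, 0.1, 0, 0, 0, 0], [0.5, 0.1, 0, 0, 0, 0]]

```text
t: 8.4
tcp_pos: [0.6066, 0.115, 0.0552]
tool_rot: [3.129, 0.278, 0.0]
contact_force: [-0.6, 0.4, -1.9]
finger_gap: 0.462
```

Call:
jog_arm:
  commands:
    - [[0.4, 0.1, 0, 0, 0, 0], [0.4, 0.1, 0, 0, 0, 0]]

```text
t: 8.57
tcp_pos: [0.6069, 0.1151, 0.0552]
tool_rot: [3.129, 0.278, -0.0]
contact_force: [-0.2, 0.3, -1.8]
finger_gap: 0.462
```

Call:
jog_arm:
  commands:
    - [[0.4, 0.1, 0, 0, 0, 0], [0.4, 0.1, 0, 0, 0, 0]]

```text
t: 8.73
tcp_pos: [0.6073, 0.1152, 0.0552]
tool_rot: [3.129, 0.278, 0.0]
contact_force: [0.4, 0.1, -1.9]
finger_gap: 0.466
```

Call:
jog_arm:
  commands:
    - [[0.4, 0.1, 0, 0, 0, 0], [0.4, 0.1, 0, 0, 0, 0]]

```text
t: 8.9
tcp_pos: [0.6077, 0.1153, 0.0552]
tool_rot: [-3.129, -0.278, -0.0]
contact_force: [0.2, 0.5, -2.7]
finger_gap: 0.464
```

Call:
jog_arm:
  commands:
    - [[0.4, 0.1, 0, 0, 0, 0], [0.4, 0.1, 0, 0, 0, 0]]

```text
t: 9.07
tcp_pos: [0.6081, 0.1154, 0.0552]
tool_rot: [3.129, 0.278, 0.0]
contact_force: [0.2, 0.5, -1.7]
finger_gap: 0.468
```

Call:
jog_arm:
  commands:
    - [[0.4, 0.1, 0, 0, 0, 0], [0.4, 0.1, 0, 0, 0, 0]]

```text
t: 9.23
tcp_pos: [0.6085, 0.1155, 0.0552]
tool_rot: [3.129, 0.278, 0.0]
contact_force: [0.8, 0.1, -2.2]
finger_gap: 0.462
```

Call:
jog_arm:
  commands:
    - [[0.4, 0.1, 0, 0, 0, 0], [0.4, 0.1, 0, 0, 0, 0]]

```text
t: 9.4
tcp_pos: [0.6088, 0.1155, 0.0551]
tool_rot: [3.129, 0.278, -0.001]
contact_force: [-1.0, 0.1, -1.5]
finger_gap: 0.467
```

Call:
jog_arm:
  commands:
    - [[0.4, 0.1, 0, 0, 0, 0], [0.4, 0.1, 0, 0, 0, 0]]

```text
t: 9.57
tcp_pos: [0.6089, 0.1156, 0.0551]
tool_rot: [3.129, 0.278, -0.001]
contact_force: [-2.9, -0.4, 1.0]
finger_gap: 0.466
```

Contact with the fence at x about 0.6088. I ease off a little and slide towards the stop.

Call:
jog_arm:
  commands:
    - [[-0.2, 0, 0, 0, 0, 0], [0, -1, 0, 0, 0, 0], [0.2, -2, 0, 0, 0, 0], [0.3, -3, 0, 0, 0, 0], [0.5, -4, 0, 0, 0, 0], [0.5, -4, 0, 0, 0, 0]]

```text
t: 10.07
tcp_pos: [0.6096, 0.1113, 0.0551]
tool_rot: [3.129, 0.278, -0.001]
contact_force: [-5.3, -1.5, 0.1]
finger_gap: 0.463
```

Call:
jog_arm:
  commands:
    - [[0.1, -0.5, 0, 0, 0, 0], [0.2, -1, 0, 0, 0, 0], [0.2, -1, 0, 0, 0, 0]]

```text
t: 10.32
tcp_pos: [0.6098, 0.1106, 0.0551]
tool_rot: [3.129, 0.278, -0.001]
contact_force: [-5.6, -0.2, -0.6]
finger_gap: 0.464
```

Call:
jog_arm:
  commands:
    - [[0.1, -0.5, 0, 0, 0, 0], [0.2, -1, 0, 0, 0, 0], [0.2, -1, 0, 0, 0, 0]]

```text
t: 10.57
tcp_pos: [0.61, 0.1096, 0.0551]
tool_rot: [-3.129, -0.278, 0.001]
contact_force: [-4.7, -0.9, -0.5]
finger_gap: 0.465
```

Call:
jog_arm:
  commands:
    - [[0.1, -0.5, 0, 0, 0, 0], [0.1, -0.5, 0, 0, 0, 0]]

```text
t: 10.73
tcp_pos: [0.6101, 0.1091, 0.0551]
tool_rot: [3.129, 0.278, -0.001]
contact_force: [-5.1, -1.3, -0.7]
finger_gap: 0.461
```

Call:
jog_arm:
  commands:
    - [[0.1, -0.5, 0, 0, 0, 0], [0.1, -0.5, 0, 0, 0, 0]]

```text
t: 10.9
tcp_pos: [0.6101, 0.1086, 0.0551]
tool_rot: [3.129, 0.278, -0.001]
contact_force: [-4.9, -0.5, 0.0]
finger_gap: 0.47
```

Call:
jog_arm:
  commands:
    - [[-0.2, -0.5, 0, 0, 0, 0], [-0.2, -0.5, 0, 0, 0, 0]]

```text
t: 11.07
tcp_pos: [0.6102, 0.1081, 0.0551]
tool_rot: [3.129, 0.278, -0.0]
contact_force: [-3.6, -0.7, -1.3]
finger_gap: 0.464
```

Call:
jog_arm:
  commands:
    - [[0.1, -0.5, 0, 0, 0, 0], [0.1, -0.5, 0, 0, 0, 0]]

```text
t: 11.23
tcp_pos: [0.6103, 0.1076, 0.0551]
tool_rot: [3.129, 0.278, -0.0]
contact_force: [-4.6, -0.5, -1.9]
finger_gap: 0.466
```

Call:
jog_arm:
  commands:
    - [[0.1, -0.5, 0, 0, 0, 0], [0.1, -0.5, 0, 0, 0, 0]]

```text
t: 11.4
tcp_pos: [0.6104, 0.1071, 0.0551]
tool_rot: [3.129, 0.278, -0.0]
contact_force: [-3.7, -1.4, -2.3]
finger_gap: 0.463
```

Call:
jog_arm:
  commands:
    - [[0.1, -0.5, 0, 0, 0, 0], [0.1, -0.5, 0, 0, 0, 0]]

```text
t: 11.57
tcp_pos: [0.6105, 0.1065, 0.0551]
tool_rot: [3.129, 0.278, -0.0]
contact_force: [-3.5, -0.1, -3.0]
finger_gap: 0.469
```

Call:
jog_arm:
  commands:
    - [[0.1, -0.5, 0, 0, 0, 0], [0.1, -0.5, 0, 0, 0, 0]]

```text
t: 11.73
tcp_pos: [0.6105, 0.1061, 0.0551]
tool_rot: [3.129, 0.278, -0.0]
contact_force: [-3.8, -0.6, -2.9]
finger_gap: 0.462
```

Call:
jog_arm:
  commands:
    - [[0.1, -0.5, 0, 0, 0, 0], [0.1, -0.5, 0, 0, 0, 0]]

```text
t: 11.9
tcp_pos: [0.6106, 0.106, 0.0551]
tool_rot: [-3.129, -0.279, 0.0]
contact_force: [-3.8, 1.7, -2.6]
finger_gap: 0.465
```

Call:
jog_arm:
  commands:
    - [[0.1, -0.5, 0, 0, 0, 0], [0.1, -0.5, 0, 0, 0, 0]]

```text
t: 12.07
tcp_pos: [0.6106, 0.1059, 0.0551]
tool_rot: [-3.128, -0.279, 0.001]
contact_force: [-4.6, 2.8, -1.9]
finger_gap: 0.463
```

Call:
jog_arm:
  commands:
    - [[0.1, -0.5, 0, 0, 0, 0], [0.1, -0.5, 0, 0, 0, 0]]

```text
t: 12.23
tcp_pos: [0.6106, 0.1058, 0.0551]
tool_rot: [-3.128, -0.279, 0.001]
contact_force: [-5.3, 4.7, -1.0]
finger_gap: 0.467
```

Contact with the stop at y about 0.106. I relax the side force, set the cube down on its pads and release.

Call:
jog_arm:
  commands:
    - [[-0.1, 0.7, -0.4, 0, 0, 0], [-0.1, 0.7, -0.6, 0, 0, 0], [-0.1, 0.7, -0.6, 0, 0, 0]]

```text
t: 12.48
tcp_pos: [0.6106, 0.1059, 0.0548]
tool_rot: [-3.128, -0.279, 0.0]
contact_force: [-7.0, 2.0, 3.6]
finger_gap: 0.469
```

Call:
jog_arm:
  commands:
    - [[0, 0, 0, 0, 0, 0], [0, 0, 0, 0, 0, 0], [0, 0, 0, 0, 0, 0], [0, 0, 0, 0, 0, 0], [0, 0, 0, 0, 0, 0], [0, 0, 0, 0, 0, 0]]
  claw: 0.2

```text
t: 12.98
tcp_pos: [0.6109, 0.1053, 0.0546]
tool_rot: [3.129, 0.278, 0.0]
contact_force: [0.0, 0.0, -0.3]
finger_gap: 0.8
```

Call:
jog_arm:
  commands:
    - [[0, 0, 10, 0, 0, 0], [0, 0, 30, 0, 0, 0], [0, 0, 60, 0, 0, 0], [0, 0, 90, 0, 0, 0], [0, 0, 90, 0, 0, 0], [0, 0, 90, 0, 0, 0]]

```text
t: 13.48
tcp_pos: [0.6117, 0.1056, 0.1467]
tool_rot: [-3.128, -0.278, -0.005]
contact_force: [0.2, 0.6, -1.3]
finger_gap: 0.797
```

Call:
jog_arm:
  commands:
    - [[-98, 70, 0, 0, 0, 45], [-98, 70, 0, 0, 0, 45], [-98, 70, 0, 0, 0, 45], [-98, 70, 0, 0, 0, 45], [-98, 70, 0, 0, 0, 45], [-98, 70, 0, 0, 0, 45], [-98, 70, 0, 0, 0, 45], [-98, 70, 0, 0, 0, 45], [-98, 70, 0, 0, 0, 45]]
  claw: 1

```text
t: 14.23
tcp_pos: [0.5125, 0.1751, 0.1442]
tool_rot: [-2.786, -1.452, 0.001]
contact_force: [-0.0, -0.2, 0.1]
finger_gap: 0.002
```

Run:
```python
from h import *
s0=env.state(); print(s0['tcp_pos'],s0['tool_rot'],s0['finger_gap'])
a,_=snap('side','side4'); b,_=snap('top','top4')
p=proj('side',[.58,.12,.08])[0].astype(int); m=proj('top',[.59,.105,.05])[0].astype(int)
s=lambda a,p:cv2.resize(a[p[1]-40:p[1]+40,p[0]-40:p[0]+40],None,fx=5,fy=5,interpolation=cv2.INTER_CUBIC)
cv2.imwrite('pics/c4.png',np.hstack([s(a,p),s(b,m)])); print(p,m)
```

```text
[0.51250214 0.17514742 0.14416184] [-2.78598669e+00 -1.45151145e+00  1.35751565e-03] 0.001972667986972427
[287 185] [241 192]
```

View pics/c4.png

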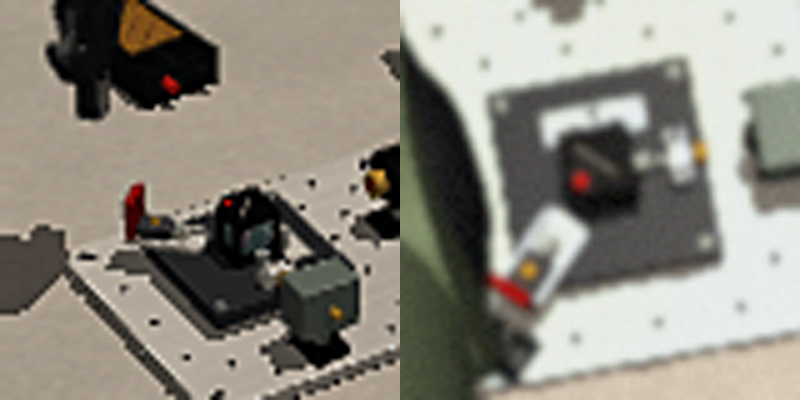

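The cube stands at the nest, dot corner facing the clamp, touching the fence and stop tip (top crop, (597,165)). The tab is still drawn back at (511,291). The closed fingers are behind it, so I go down.

Call:
jog_arm:
  commands:
    - [[0, 0, -30, 0, 0, 0], [0, 0, -60, 0, 0, 0], [0, 0, -80, 0, 0, 0], [0, 0, -88, 0, 0, 0], [0, 0, -88, 0, 0, 0], [0, 0, -88, 0, 0, 0]]

```text
t: 14.83
tcp_pos: [0.513, 0.1754, 0.057]
tool_rot: [2.785, 1.454, -0.0]
contact_force: [-0.4, -0.4, 0.0]
finger_gap: 0.001
```

Call:
jog_arm:
  commands:
    - [[3.3, -2.3, 0, 0, 0, 0], [6.6, -4.6, 0, 0, 0, 0], [8.2, -5.7, 0, 0, 0, 0], [8.2, -5.7, 0, 0, 0, 0]]

```text
t: 15.17
tcp_pos: [0.5219, 0.1693, 0.0573]
tool_rot: [2.785, 1.453, 0.002]
contact_force: [-0.8, 0.8, 0.1]
finger_gap: 0.0
```

Call:
jog_arm:
  commands:
    - [[0.8, -0.6, 0, 0, 0, 0], [1.6, -1.1, 0, 0, 0, 0], [2.5, -1.7, 0, 0, 0, 0], [3.3, -2.3, 0, 0, 0, 0], [3.3, -2.3, 0, 0, 0, 0]]

```text
t: 15.58
tcp_pos: [0.5244, 0.1673, 0.0566]
tool_rot: [2.785, 1.454, -0.0]
contact_force: [-0.1, 0.3, -0.8]
finger_gap: -0.001
```

Call:
jog_arm:
  commands:
    - [[0.8, -0.6, 0, 0, 0, 0], [1.6, -1.1, 0, 0, 0, 0], [2.5, -1.7, 0, 0, 0, 0], [3.3, -2.3, 0, 0, 0, 0], [3.3, -2.3, 0, 0, 0, 0]]

```text
t: 16.0
tcp_pos: [0.5265, 0.1658, 0.0565]
tool_rot: [-2.783, -1.455, 0.003]
contact_force: [-7.3, 2.6, 5.5]
finger_gap: -0.003
```

Call:
jog_arm:
  commands:
    - [[1.6, -1.1, 0, 0, 0, 0], [3.3, -2.3, 0, 0, 0, 0], [4.9, -3.4, 0, 0, 0, 0], [6.6, -4.6, 0, 0, 0, 0], [8.2, -5.7, 0, 0, 0, 0], [8.2, -5.7, 0, 0, 0, 0]]

```text
t: 16.5
tcp_pos: [0.5348, 0.16, 0.0565]
tool_rot: [-2.783, -1.455, 0.002]
contact_force: [-5.3, 2.6, 4.5]
finger_gap: -0.001
```

Call:
jog_arm:
  commands:
    - [[1.2, -0.9, 0, 0, 0, 0], [2.5, -1.7, 0, 0, 0, 0], [3.7, -2.6, 0, 0, 0, 0], [4.9, -3.4, 0, 0, 0, 0], [6.6, -4.6, 0, 0, 0, 0], [6.6, -4.6, 0, 0, 0, 0]]

```text
t: 17.0
tcp_pos: [0.5414, 0.1554, 0.0565]
tool_rot: [-2.783, -1.455, 0.003]
contact_force: [-6.8, 3.0, 4.7]
finger_gap: -0.001
```

Call:
jog_arm:
  commands:
    - [[0.8, -0.6, 0, 0, 0, 0], [1.6, -1.1, 0, 0, 0, 0], [2.5, -1.7, 0, 0, 0, 0], [2.5, -1.7, 0, 0, 0, 0]]

```text
t: 17.33
tcp_pos: [0.5438, 0.1538, 0.0565]
tool_rot: [-2.783, -1.455, 0.003]
contact_force: [-7.4, 3.0, 5.9]
finger_gap: 0.001
```

Call:
jog_arm:
  commands:
    - [[0.4, -0.3, 0, 0, 0, 0], [0.8, -0.6, 0, 0, 0, 0], [0.8, -0.6, 0, 0, 0, 0]]

```text
t: 17.58
tcp_pos: [0.5444, 0.1533, 0.0565]
tool_rot: [-2.782, -1.455, 0.003]
contact_force: [-8.1, 4.7, 5.8]
finger_gap: 0.001
```

Call:
jog_arm:
  commands:
    - [[0.4, -0.3, 0, 0, 0, 0], [0.4, -0.3, 0, 0, 0, 0]]

```text
t: 17.75
tcp_pos: [0.5449, 0.153, 0.0565]
tool_rot: [-2.782, -1.455, 0.003]
contact_force: [-8.8, 4.3, 5.7]
finger_gap: -0.001
```

Call:
jog_arm:
  commands:
    - [[0.4, -0.3, 0, 0, 0, 0], [0.4, -0.3, 0, 0, 0, 0]]

```text
t: 17.92
tcp_pos: [0.5452, 0.1528, 0.0565]
tool_rot: [-2.782, -1.455, 0.003]
contact_force: [-7.4, 5.2, 5.7]
finger_gap: 0.004
```

Call:
jog_arm:
  commands:
    - [[0.4, -0.3, 0, 0, 0, 0], [0.4, -0.3, 0, 0, 0, 0]]

```text
t: 18.08
tcp_pos: [0.5455, 0.1526, 0.0565]
tool_rot: [-2.782, -1.455, 0.003]
contact_force: [-9.5, 5.9, 6.6]
finger_gap: -0.003
```

Call:
jog_arm:
  commands:
    - [[0.4, -0.3, 0, 0, 0, 0], [0.4, -0.3, 0, 0, 0, 0]]

```text
t: 18.25
tcp_pos: [0.5457, 0.1524, 0.0565]
tool_rot: [-2.782, -1.455, 0.003]
contact_force: [-10.9, 6.9, 8.8]
finger_gap: 0.002
```

Call:
jog_arm:
  commands:
    - [[0.4, -0.3, 0, 0, 0, 0], [0.4, -0.3, 0, 0, 0, 0]]

```text
t: 18.42
tcp_pos: [0.546, 0.1523, 0.0565]
tool_rot: [-2.782, -1.455, 0.004]
contact_force: [-11.7, 6.6, 7.8]
finger_gap: -0.002
```

Call:
jog_arm:
  commands:
    - [[0.4, -0.3, 0, 0, 0, 0], [0.4, -0.3, 0, 0, 0, 0]]

```text
t: 18.58
tcp_pos: [0.5462, 0.1521, 0.0564]
tool_rot: [-2.781, -1.455, 0.004]
contact_force: [-12.6, 7.5, 9.1]
finger_gap: 0.001
```

```bash
cat > av.py <<'E'
from h import *
d=np.array([.8205,-.5717,0]);F=[];P=[]
for i in range(12): optics.snapshot('top'); s=env.state(); F.append(s['contact_force']); P.append(s['tcp_pos'])
F=np.array(F);P=np.array(P);print('push',(-(F@d)).mean().round(2),(F@d).std().round(2),F.mean(0).round(2),'s mm',(P@d*1e3).mean().round(3),(P@d*1e3)[[0,-1]].round(3))
E
python3 av.py
```

```text
push 14.34 0.34 [-12.44   7.23   9.23] s mm 361.242 [361.245 361.243]
```

Call:
jog_arm:
  commands:
    - [[0.2, -0.15, 0, 0, 0, 0], [0.4, -0.3, 0, 0, 0, 0]]

```text
t: 19.35
tcp_pos: [0.5464, 0.152, 0.0564]
tool_rot: [-2.781, -1.456, 0.005]
contact_force: [-15.7, 8.8, 10.6]
finger_gap: 0.002
```

```bash
python3 av.py
```

```text
push 15.94 0.32 [-13.79   8.1   10.26] s mm 361.486 [361.48  361.468]
```

The force estimate is 15.9 N total, less about 9.4–10 N slide friction. That leaves 6–6.5 N at the nose, or 0.7–0.8 mm of give. I back straight off and look.

Call:
jog_arm:
  commands:
    - [[-1.6, 1.1, 0, 0, 0, 0], [-4.9, 3.4, 0, 0, 0, 0], [-12, 8.4, 0, 0, 0, 0], [-24, 16.8, 0, 0, 0, 0], [-24, 16.8, 0, 0, 0, 0], [-24, 16.8, 30, 0, 0, 0], [-24, 16.8, 60, 0, 0, 0], [-24, 16.8, 90, 0, 0, 0], [-24, 16.8, 90, 0, 0, 0]]

```text
t: 20.7
tcp_pos: [0.5261, 0.1683, 0.1515]
tool_rot: [2.784, 1.455, 0.01]
contact_force: [2.3, 0.6, 0.9]
finger_gap: 0.001
```

Call:
jog_arm:
  commands:
    - [[-80, 120, 20, 0, 0, 0], [-80, 120, 20, 0, 0, 0], [-80, 120, 20, 0, 0, 0], [-80, 120, 20, 0, 0, 0], [-80, 120, 20, 0, 0, 0], [-80, 120, 20, 0, 0, 0], [-80, 120, 20, 0, 0, 0]]

```text
t: 21.28
tcp_pos: [0.4444, 0.2868, 0.1665]
tool_rot: [2.784, 1.454, -0.0]
contact_force: [0.4, -0.6, 0.1]
finger_gap: -0.004
```

Run:
```python
from h import *
s0=env.state(); print(s0['t'],s0['tcp_pos'],s0['contact_force'])
a,_=snap('side','side5'); b,_=snap('top','top5')
p=proj('side',[.6,.11,.07])[0].astype(int); m=proj('top',[.59,.105,.05])[0].astype(int)
s=lambda a,p,k=30:cv2.resize(a[p[1]-k:p[1]+k,p[0]-k:p[0]+k],(400,400),interpolation=cv2.INTER_CUBIC)
cv2.imwrite('pics/c5.png',np.hstack([s(a,p),s(b,m)]))
# cube top: depth + shift relative to before the clamping
d=np.load('pics/top5.npy'); v,u=np.mgrid[:420,:560]; oo,r=rays('top',np.c_[u.ravel(),v.ravel()]); P=oo+r*d.ravel()[:,None]
for f in('top4','top5'):
    P=oo+r*np.load(f'pics/{f}.npy').ravel()[:,None]
    k=(np.hypot(P[:,0]-.61,P[:,1]-.106)<.035)&(P[:,2]>.073)&(P[:,2]<.1); q=P[k]; n=np.linalg.lstsq(np.c_[q[:,:2]-q[:,:2].mean(0),np.ones(len(q))],q[:,2],rcond=None)[0]
    print(f,k.sum(),q.mean(0).round(4),'tilt deg',np.degrees(n[:2]).round(2),cv2.minAreaRect((q[:,:2]*1000).astype(np.float32)))
g=[cv2.imread(f'pics/{f}.png').astype(int) for f in('side4','side5')]
```

```text
21.2833 [0.44435346 0.28683176 0.16652184] [ 0.42377788 -0.55189542  0.05576115]
top4 194 [0.6111 0.1063 0.0811] tilt deg [0.46 0.18] ((610.5950317382812, 106.91584777832031), (40.35173797607422, 40.031410217285156), 10.171403884887695)
top5 195 [0.6109 0.1059 0.0816] tilt deg [-0.08 -0.39] ((610.79638671875, 106.70915222167969), (40.08928298950195, 40.04384994506836), 9.720242500305176)
```

View pics/c5.png

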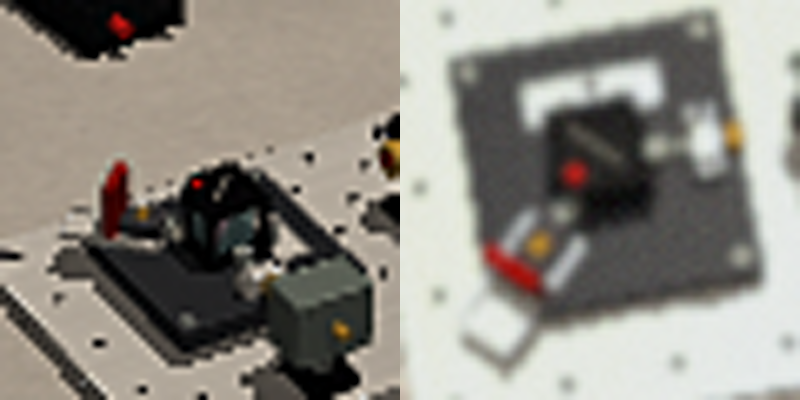

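The final crops show the nose on the bevel below the red dot (top crop, (565,210)), with the cube against both rollers and the stop tip (655,150). The cube's top is at 81.6 mm and level within depth noise. Handing in.

```bash
python3 -c "
from workcell import env
print(env.sign_off())"
```

```text
the job is handed in; nothing more can be done
None
```

I took the framed beam-splitter cube from the tray and set it upright on the prism table, bevel and red dot towards the clamp. I then slid it home and pushed the clamp slide up against it. The job was handed in at about 21 s, with the arm clear of everything.

- **Feeling home:** The cube met the fence rollers at about 3 N, rising to about 7 N at most while sliding. It met the side stop at about 5 N. I relaxed the side force, set it on its pads and released it.
- **Clamp give:** The push settled at 15.9 N, against 9 to 10 N of slide friction before the nose met the cube. That puts the nose give at about 0.7 to 0.9 mm. The distance pushed is a looser check and gives 0.65 to 1.0 mm, so the give is inferred from force, not measured directly.
- **Last pictures:** The nose is on the bevel and the cube touches the fence and the stop tip. Its top is at 81.6 mm (81.5 expected), level within depth noise, and its yaw is about 10°, matching the mount.
- **Disagreement:** Contact with the fence came about 3.7 mm beyond the camera estimate. That is more than the stated 2 mm calibration error, so I relied on touch there. I did not separately check that the other objects stayed put; no contact with them was seen or felt.

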